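Vent a disc filter holder and back off its knurled clamp ring by two turns

ROBOT

A 6-joint arm with a two-finger parallel gripper is mounted at the origin on a cart in front of the work surface, level with it; the furniture and walls round the work are solid. World frame = base frame: x ahead of the robot, y to its left, z up, the work surface at z = 0. Lengths are in mm, angles in rad, forces in N, time in s.
With the tool pointing down it reaches from about 350 to 975 mm from the base axis. Payload 17.4 kg.
Tool frame: the origin (TCP) lies between the finger pads; the fingertips stand 17 mm ahead of it and the grasp point (between the pads) lies 2 mm behind it; z points along the fingers, y is the line along which they close (so a half turn about z gives the same grasp; the last joint's range is limited). The gripper opens to 85 mm and grips with 20 to 120 N. Pads are 22 mm wide; open, the fingers measure 114 mm over their backs; the gripper's body (76 mm by 85 mm) begins 54 mm behind the grasp point. The pads swing forward as they close: fully open they stand 13 mm farther back than shut.
Start: joints at [1.126, 0.116, 1.442, -0, 1.584, -0.038], TCP at [267.087, 619.917, 248.303] pointing down, gripper open.
Joint ranges: [-2.83, 2.83], [-0.83, 2.19], [0.07, 2.5], [-1.14, 4.28], [0.01, 3], [-2.97, 2.97]. Speed limits (rad/s): [1.89, 1.89, 2.22, 3.14, 3.14, 3.14].

INTERFACE

Orientations are given as a unit quaternion [x, y, z, w].
In Python, from rig import env, capture, outline_of, tip_of gives the robot as it stands.
- The arm moves only by the tool carry_out, never from a script. Its argument "deltas" is a list of rows, each an object with "xyz": the shift along the tool's x, y, z in units of 10 cm (1.0 is 10 cm), a list of three; "angular": the turn, a rotation vector about the tool's x, y, z in units of 45 degrees (1.0 is 45 degrees), a list of three. In form: [{"xyz": [x, y, z], "angular": [wx, wy, wz]}, ...]. A call has 1 to 8 rows; each row is the pose to reach, as a shift and turn from the pose commanded when the call began, along the tool's axes at that moment; what a row does not reach only later rows make up. A row lasts 1/10 s, in which the tool goes at most 50 mm and 8.59 degrees, less where a joint would pass 70% of its speed; a pose out of reach is approached as far as the arm can. A call with a number of a shift or a turn outside -1 to 1 is refused whole. A call with a gripper value outside its range is refused whole. "fingers" is the closure, from 0 (fully open) to 1 (shut), set as the call begins (left out, the last holds). The fingers move at their own pace and stop on an object; the grip force is fixed at half the most. Time passes only in rows, so rows that repeat a pose let the fingers close. It gives the time, the measured TCP pose, the force, the opening and the grip force at its end, in the units of the state.
- env.sense(): the state, without advancing time (a new reading comes with each control period).
- capture(name): name is "side" or "top" or "wrist"; returns a dict with "pixels" (400x640x3 uint8, red, green, blue), "vfov" (degrees; the focal length in pixels is half the picture's height over the tangent of half this angle, whatever the lens; pixels are square), "cx", "cy" (the principal point, pixels), "R" (3x3) and "t" (3): a world point X has camera coordinates R X + t. Camera axes: x right, y down, z forward; pixel columns grow to the right and rows downward; lengths in mm; the calibration is good to about 2 mm. A picture is of the moment at which its call begins. There is no depth.
- env.sign_off(): hands the job in; it is judged then, once.
Trained networks look in the newest picture that a camera, given by its name, has taken for a name from the list of things; names that differ only in an ending like _2 or _b are one class to them, and where a whole thing is asked for, a point or a joint stands for the part that bears it (a point fixed in the world has none). Each returns a list of dicts, best first, with "confidence" (0 to 1); they miss things now and then, are a little off and sometimes report something else, mostly with a low value. They report only what shows in the picture. A call takes as long as a camera call.
- outline_of(name, camera): "pixels" (400x640 bool, what is visible of it) and "centre" ([column, row] in pixels, amid what is visible of it).
- tip_of(name, camera): "centre" ([column, row] in pixels: a listed point, or the origin of a listed thing).
The state is a dict: "clock": time; "joints": joint angles; "joint_vel": joint speeds; "tau": joint torques, N m; "tcp_pos": TCP position; "orientation": TCP orientation; "force": force on the tool from outside, world axes, zero at the start; "torque": the same for the moment, N m; "gripper_width": finger opening in mm; "finger_force": force on a finger pad.
Only numpy, scipy, OpenCV 4.12 (cv2) and the standard library are available. Lean on these libraries where they do the work, as an engineer would, in place of code of your own. Each camera call takes 0.05 s, during which the arm holds its last target. There are 200 camera calls.

TASK

Make the pressure filter holder ready for a filter change: first press the vent button in the middle of its lid fully down with a fingertip and keep it down for about a second, then let it spring back up. After that roll a fingertip along the outside of the knurled clamp ring to turn it anticlockwise (seen from above) by two full turns and no further, so that the black line on the ring is again over the index post. Use fingertips only: grip nothing, and leave the timer, tape roll and marker as they are.

Things in the scene. Friction and masses are not known exactly. Their poses are not given: they have to be found in the camera images.
- filter_holder: steel disc filter holder screwed to the bench, fixed. Origin: centre of its underside on the bench, on the upright axis shared by flange, ring, lid and button; z up, its -x side has the index post (roughly facing the robot). Flange 120 mm across, 8 mm thick (screw heads to z = 12 mm); pot 76 mm across up to z = 46; an outlet barb points to +x at z = 26, ending 61 mm from the axis
- index_top (a point): top of the fixed index post: a dark upright bar 6 mm wide on the pot's -x side, 41 mm from the axis, top at z = 44 mm, just below the ring
- clamp_ring (a joint): angle in rad of the knurled clamp ring about the upright axis: 0 = tight (start), grows anticlockwise seen from above, 6.283 per full turn, no stop near two turns. It rises 2 mm per turn on its thread. Its rim is free all round; turning takes about 1 N along the rim, and it stays where it is left
- ring_mark (a point): middle of the black line (11 x 3.5 mm, radial) on the ring's flat top, 37 mm from the axis; turns and rises with the ring; over the index post when tight and after each full turn. The ring is 90 mm across over its 36 upright ribs (they stand out 2 mm), 24 mm tall, z = 50 to 74 mm when tight
- vent_button (a joint): travel of the vent button in m: 0 = up, 0.006 = fully down; a spring brings it back, about 1.5 N to start and 5 N fully down
- vent_top (a point): middle of the top of the vent button: a round plain metal button 23 mm across on the holder's axis, its top 93.5 mm above the bench when up. Around it a fixed dark collar 32 mm across, top z = 83 mm, and the fixed flat lid, 66 mm across, top z = 80 mm, inside the ring
- timer: white bench timer, 58 x 72 x 21 mm, loose near the holder; origin centre of its underside; leave alone
- tape_roll: roll of labelling tape lying flat, 77 mm across, 19 mm tall, loose near the holder; origin centre of its underside; leave alone
- marker_0: marker pen lying flat, 13 x 130 x 14 mm, long along its y, loose in front of the holder; origin centre of its underside; leave alone

How it is judged:
By the outcome, as a careful person would: the job done as asked, in the order asked, and still so for the second after the job is handed in, with the robot touching nothing.
It also fails if it takes over 67 s, if anything falls off the work surface, if the arm or the gripper's body presses on something with over 40 N, if the wrist force passes 120 N, or if a joint passes its speed limit or range.

## Working session

There is one attempt and no reset: what is moved stays moved. The work goes in short steps, Python scripts to look and compute and a tool call to move; the robot and the scene stay as the last step left them, time stands still between calls to the robot, and variables do not carry over. Pictures are saved under pics/ and viewed, at most 10 in all, crops included, and the job is handed in when it is done.

Besides the shell and the picture viewer there is one more tool, called after "Emit:" in YAML: its name, and indented under it one key for each argument. carry_out: Moves the arm, as the interface text tells. Shifts and turns lie within -1 to 1; 1 stands for 10 cm of shift or 45 degrees of turn. Its arguments: {"type":"object","properties":{"deltas":{"type":"array","items":{"type":"object","properties":{"xyz":{"type":"array","items":{"type":"number"}},"angular":{"type":"array","items":{"type":"number"}}}}},"fingers":{"type":"number"}},"required":["deltas"]}

```bash
mkdir -p pics
cat > h.py <<'E'
import numpy as np, cv2
from scipy.spatial.transform import Rotation as Ro
from scipy.optimize import least_squares
from rig import env, capture, outline_of, tip_of
def K(c):
    f=200/np.tan(np.radians(c['vfov'])/2); return f
def proj(c,X):
    p=np.array(c['R'])@np.array(X,float)+np.array(c['t']); f=K(c); return np.array([c['cx']+f*p[0]/p[2],c['cy']+f*p[1]/p[2]])
def plane(c,uv,z):
    R=np.array(c['R']);t=np.array(c['t']);f=K(c)
    d=R.T@np.array([(uv[0]-c['cx'])/f,(uv[1]-c['cy'])/f,1]);o=-R.T@t
    return o+d*(z-o[2])/d[2]
def save(c,n): cv2.imwrite('pics/'+n,c['pixels'][:,:,::-1])
E
python3 - <<'E'
from h import *
s=env.sense();print(s['clock'],s['tcp_pos'],s['orientation'],s['gripper_width'],s['force'])
Z=dict(vent_top=93.5,index_top=44,ring_mark=74,filter_holder=0,timer=0,tape_roll=0,marker_0=0)
ims=[]
for n in ('side','top','wrist'):
    c=capture(n);ims.append(c['pixels'])
    print(n,np.round(-np.array(c['R']).T@c['t']))
    for k,z in Z.items():
        r=tip_of(k,n)
        if r: print(k,r[0]['confidence'],np.round(r[0]['centre'],1),np.round(plane(c,r[0]['centre'],z),1))
im=np.vstack([np.hstack(ims[:2]),np.hstack([ims[2],ims[2]*0])])
cv2.imwrite('pics/a.png',cv2.resize(im[:,:,::-1],(800,500),interpolation=cv2.INTER_AREA))
E
```

```text
0.0 [267.01016184 619.76339078 247.54482455] [ 2.02011378e-01  9.79383006e-01 -5.54628889e-04 -1.50702428e-04] 85.42210650184794 [ 0.58212077 -1.02265316  0.90765659]
side [ 110. -617.  672.]
vent_top 0.63 [334. 190.] [519.   18.   93.5]
index_top 0.74 [326.8 214.8] [493.7   7.2  44. ]
ring_mark 0.64 [325.5 202. ] [495.1  14.1  74. ]
filter_holder 0.88 [341.7 224.5] [530.9   4.7   0. ]
timer 0.17 [335.7 190.3] [587.8 117.4   0. ]
tape_roll 0.78 [290.9 195.7] [485.1 158.    0. ]
marker_0 0.63 [290. 242.] [406.6  17.6   0. ]
top [395. -20. 943.]
vent_top 0.66 [295.4 153.4] [531.   19.   93.5]
index_top 0.57 [298.5 180.3] [489.4  14.   44. ]
ring_mark 0.78 [303.1 179.1] [488.6   4.8  74. ]
filter_holder 0.68 [298.4 159.7] [533.9  17.1   0. ]
timer 0.87 [366.  211.5] [ 437.6 -115.3    0. ]
tape_roll 0.95 [228.4 185.8] [479.6 150.2   0. ]
marker_0 0.97 [293.3 226.4] [405.2  23.    0. ]
wrist [205. 645. 374.]
```

View pics/a.png

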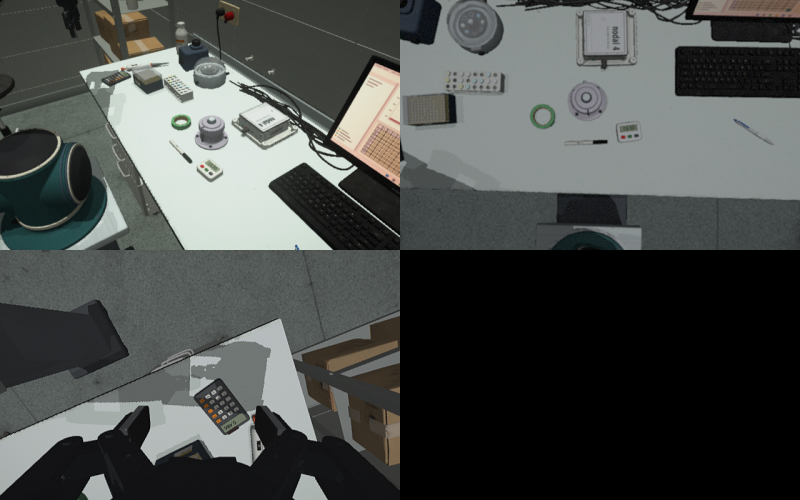

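Close-up check: side shows the holder at about (420,265) of full-res scale, with the top view putting it near world (532,16). Marker, tape and timer are about 130 mm away. The mark faces the robot. I'll close the gripper, square the tool to the world axes, and go over.

Emit:
carry_out:
  deltas:
    - {"xyz": [0,0,0],"angular": [0,0,-0.17]}
    - {"xyz": [0,0,0],"angular": [0,0,-0.34]}
    - {"xyz": [0,0,0],"angular": [0,0,-0.518]}
    - {"xyz": [0,0,0],"angular": [0,0,-0.518]}
  fingers: 1

```text
clock: 1.6
tcp_pos: [267.1, 619.9, 248.3]
orientation: [-0.001, 1.0, 0.0, 0.0]
force: [0.3, 0.5, -0.7]
gripper_width: 28.2
finger_force: 0.0
```

Emit:
carry_out:
  deltas:
    - {"xyz": [-0.2,-0.5,0],"angular": [0,0,0]}
    - {"xyz": [-0.4,-1,0],"angular": [0,0,0]}
    - {"xyz": [-0.4,-1,0],"angular": [0,0,0]}

```text
clock: 1.9
tcp_pos: [308.4, 516.8, 248.8]
orientation: [0.003, 1.0, -0.0, 0.0]
force: [0.4, 1.3, -0.4]
gripper_width: 0.0
finger_force: 0.0
```

Emit:
carry_out:
  deltas:
    - {"xyz": [-0.2,-0.5,0],"angular": [0,0,0]}
    - {"xyz": [-0.4,-1,0],"angular": [0,0,0]}
    - {"xyz": [-0.4,-1,0],"angular": [0,0,0]}

```text
clock: 2.2
tcp_pos: [348.3, 416.9, 248.8]
orientation: [0.003, 1.0, 0.0, 0.001]
force: [-0.5, 0.6, 0.1]
gripper_width: 0.3
finger_force: 0.0
```

Emit:
carry_out:
  deltas:
    - {"xyz": [-0.2,-0.5,0],"angular": [0,0,0]}
    - {"xyz": [-0.4,-1,0],"angular": [0,0,0]}
    - {"xyz": [-0.4,-1,0],"angular": [0,0,0]}

```text
clock: 2.5
tcp_pos: [388.3, 317.2, 248.7]
orientation: [0.003, 1.0, -0.0, 0.001]
force: [-0.6, 0.9, 0.6]
gripper_width: -0.3
finger_force: 0.0
```

Emit:
carry_out:
  deltas:
    - {"xyz": [-0.2,-0.5,0],"angular": [0,0,0]}
    - {"xyz": [-0.4,-1,0],"angular": [0,0,0]}
    - {"xyz": [-0.4,-1,0],"angular": [0,0,0]}

```text
clock: 2.8
tcp_pos: [428.4, 217.2, 248.6]
orientation: [0.003, 1.0, -0.0, 0.0]
force: [-1.0, 0.5, -0.4]
gripper_width: -0.1
finger_force: 0.0
```

Emit:
carry_out:
  deltas:
    - {"xyz": [-0.2,-0.5,0],"angular": [0,0,0]}
    - {"xyz": [-0.4,-1,0],"angular": [0,0,0]}
    - {"xyz": [-0.4,-1,0],"angular": [0,0,0]}

```text
clock: 3.1
tcp_pos: [468.4, 117.3, 248.4]
orientation: [0.003, 1.0, -0.0, 0.0]
force: [0.3, -0.0, 0.0]
gripper_width: -0.0
finger_force: 0.0
```

Emit:
carry_out:
  deltas:
    - {"xyz": [-0.3,-0.5,0],"angular": [0,0,0]}
    - {"xyz": [-0.6,-1,0],"angular": [0,0,0]}
    - {"xyz": [-0.6,-1,0],"angular": [0,0,0]}
    - {"xyz": [-0.6,-1,0],"angular": [0,0,0]}

```text
clock: 3.5
tcp_pos: [528.1, 19.4, 247.8]
orientation: [0.002, 1.0, 0.0, -0.0]
force: [-0.3, 0.0, -0.2]
gripper_width: 0.2
finger_force: 0.0
```

Run:
```python
from h import *
Z=dict(vent_top=93.5,index_top=44,ring_mark=74,filter_holder=0)
O=[(93.5,11.5),(80,33),(74,45)]
obs={}
for n in ('side','top','wrist'):
    c=capture(n); save(c,f'b_{n}.png')
    for k,z in Z.items():
        r=tip_of(k,n)
        if r:
            print(n,k,r[0]['confidence'],np.round(r[0]['centre'],1),np.round(plane(c,r[0]['centre'],z),1))
            obs[n,k]=(c,r[0]['centre'])
    if n=='wrist': cw=c
s=env.sense();print(s['tcp_pos'],s['joints'], s['force'])
cv2.imwrite('pics/b.png',cw['pixels'][:,:,::-1])
```

```text
side vent_top 0.48 [335.9 192.3] [518.    9.2  93.5]
side index_top 0.85 [325.5 214.7] [491.5   9.   44. ]
side ring_mark 0.88 [325.6 203.7] [492.3   9.2  74. ]
side filter_holder 0.95 [340.  223.3] [530.   10.1   0. ]
top vent_top 0.62 [297.4 154.4] [529.3  15.4  93.5]
top index_top 0.61 [297.  179.8] [490.2  16.8  44. ]
top ring_mark 0.67 [302.2 178.3] [490.    6.4  74. ]
top filter_holder 0.95 [300.9 160.4] [532.7  12.2   0. ]
wrist vent_top 0.65 [317.5 194.9] [526.6  13.   93.5]
wrist index_top 0.71 [314.7 150.1] [485.5   9.   44. ]
wrist ring_mark 0.75 [315.4 157. ] [490.3  10.5  74. ]
wrist filter_holder 0.79 [320.9 180.9] [529.7  15.7   0. ]
[527.09394852  19.95796093 248.34490695] [-1.05380797e-02 -2.08753236e-01  1.75520274e+00  4.14789460e-05
  1.59505160e+00 -1.58132480e+00] [ 0.60285465 -0.66064561 -0.11949776]
```

View pics/b.png

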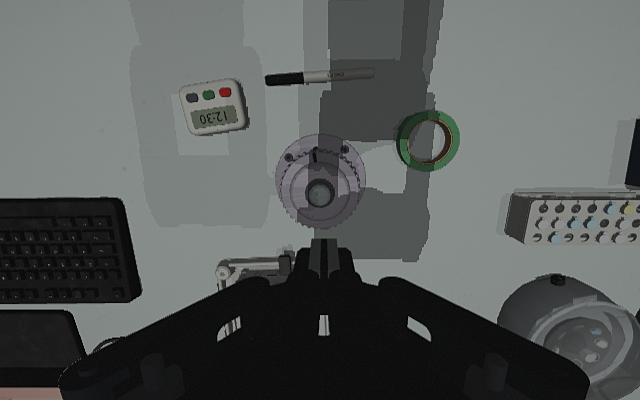

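```bash
cat >> h.py <<'E'
def circ(c,x,y,z,r,n=72):
    a=np.linspace(0,2*np.pi,n,endpoint=False)
    return np.array([proj(c,[x+r*np.cos(t),y+r*np.sin(t),z]) for t in a])
E
python3 - <<'E'
from h import *
c=capture('wrist');top=capture('top');side=capture('side')
x,y=529,14.5
ts=[]
for cc,u0,v0,w,h,s in ((c,260,130,120,110,5),(top,260,130,80,60,5),(side,290,165,100,80,5)):
    im=cv2.resize(cc['pixels'][v0:v0+h,u0:u0+w,::-1],None,fx=s,fy=s,interpolation=cv2.INTER_CUBIC)
    for z,r,col in ((93.5,11.5,(0,0,255)),(80,33,(0,255,0)),(8,60,(255,0,0)),(74,45,(0,255,255))):
        P=((circ(cc,x,y,z,r)-[u0,v0]+.5)*s).astype(int)
        for p in P: cv2.circle(im,tuple(int(q) for q in p),1,col,-1)
    ts.append(im)
H=550
o=np.zeros((550,1100,3),np.uint8); o[:,:600]=ts[0]
o[:300,600:1000]=ts[1]; o[300:300+250,600:1100]=ts[2][60:310]
cv2.imwrite('pics/c.png',cv2.resize(o,(800,400),interpolation=cv2.INTER_AREA))
E
```

```text
(no output)
```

View pics/c.png

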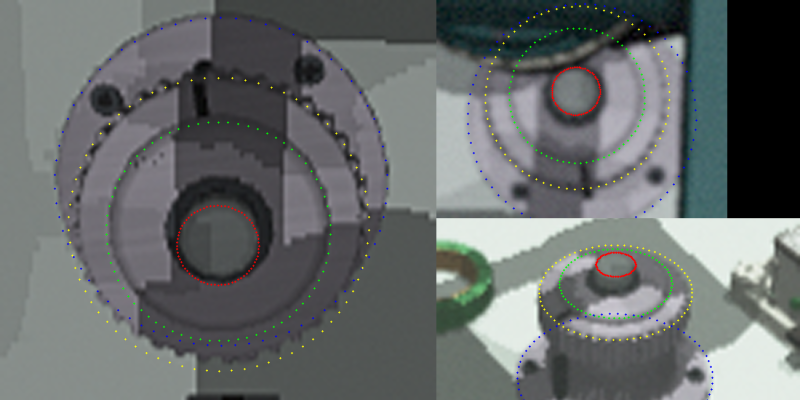

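The overlay shows flange, button and lid circles matching an axis at about (529, 14.5); the mark shows at about (200,97) in the crop. Pressing next: descend to just above the button, then press slowly.

Emit:
carry_out:
  deltas:
    - {"xyz": [-0.01,-0.053,0.3],"angular": [0,0,0]}
    - {"xyz": [-0.01,-0.053,0.7],"angular": [0,0,0]}
    - {"xyz": [-0.01,-0.053,1.0],"angular": [0,0,0]}

```text
clock: 4.7
tcp_pos: [527.7, 14.5, 146.3]
orientation: [0.0, 1.0, -0.0, -0.0]
force: [1.1, -0.2, 0.8]
gripper_width: -0.3
finger_force: 0.0
```

Emit:
carry_out:
  deltas:
    - {"xyz": [0,0,0.2],"angular": [0,0,0]}
    - {"xyz": [0,0,0.32],"angular": [0,0,0]}
    - {"xyz": [0,0,0.32],"angular": [0,0,0]}

```text
clock: 5.0
tcp_pos: [527.6, 14.6, 115.0]
orientation: [0.0, 1.0, 0.0, -0.001]
force: [-0.3, 0.5, 1.0]
gripper_width: -0.0
finger_force: 0.0
```

Emit:
carry_out:
  deltas:
    - {"xyz": [0,0,0.03],"angular": [0,0,0]}
    - {"xyz": [0,0,0.06],"angular": [0,0,0]}
    - {"xyz": [0,0,0.08],"angular": [0,0,0]}
    - {"xyz": [0,0,0.08],"angular": [0,0,0]}

```text
clock: 5.4
tcp_pos: [528.5, 14.6, 108.8]
orientation: [-0.0, 1.0, -0.0, 0.001]
force: [1.5, -0.8, 0.8]
gripper_width: -0.2
finger_force: 1.1
```

Emit:
carry_out:
  deltas:
    - {"xyz": [0,0,0.015],"angular": [0,0,0]}
    - {"xyz": [0,0,0.03],"angular": [0,0,0]}
    - {"xyz": [0,0,0.03],"angular": [0,0,0]}

```text
clock: 5.7
tcp_pos: [528.4, 14.6, 105.5]
orientation: [-0.0, 1.0, 0.0, 0.0]
force: [2.9, 0.1, 4.5]
gripper_width: 0.4
finger_force: 2.0
```

Emit:
carry_out:
  deltas:
    - {"xyz": [0,0,0.015],"angular": [0,0,0]}
    - {"xyz": [0,0,0.015],"angular": [0,0,0]}

```text
clock: 5.9
tcp_pos: [528.4, 14.6, 104.3]
orientation: [-0.0, 1.0, -0.0, 0.0]
force: [1.9, 0.5, 7.1]
gripper_width: 0.0
finger_force: 3.2
```

Likely near the stop; press 2 mm more to reach a clear rise, then hold.

Emit:
carry_out:
  deltas:
    - {"xyz": [0,0,0.01],"angular": [0,0,0]}
    - {"xyz": [0,0,0.02],"angular": [0,0,0]}
    - {"xyz": [0,0,0.02],"angular": [0,0,0]}

```text
clock: 6.2
tcp_pos: [528.6, 14.6, 103.9]
orientation: [-0.0, 1.0, -0.0, 0.001]
force: [-7.1, 0.3, 23.0]
gripper_width: -0.3
finger_force: 12.1
```

Emit:
carry_out:
  deltas:
    - {"xyz": [0,0,0],"angular": [0,0,0]}
    - {"xyz": [0,0,0],"angular": [0,0,0]}
    - {"xyz": [0,0,0],"angular": [0,0,0]}
    - {"xyz": [0,0,0],"angular": [0,0,0]}
    - {"xyz": [0,0,0],"angular": [0,0,0]}
    - {"xyz": [0,0,0],"angular": [0,0,0]}
    - {"xyz": [0,0,0],"angular": [0,0,0]}

```text
clock: 6.9
tcp_pos: [528.6, 14.6, 103.9]
orientation: [-0.0, 1.0, 0.0, 0.001]
force: [-7.0, -0.2, 25.2]
gripper_width: -0.1
finger_force: 12.3
```

Emit:
carry_out:
  deltas:
    - {"xyz": [0,0,0],"angular": [0,0,0]}
    - {"xyz": [0,0,0],"angular": [0,0,0]}
    - {"xyz": [0,0,-0.05],"angular": [0,0,0]}
    - {"xyz": [0,0,-0.15],"angular": [0,0,0]}
    - {"xyz": [0,0,-0.4],"angular": [0,0,0]}
    - {"xyz": [0,0.4,-0.4],"angular": [0,0,0]}
    - {"xyz": [0,0.75,-0.4],"angular": [0,0,0]}
    - {"xyz": [0,0.75,-0.4],"angular": [0,0,0]}

```text
clock: 7.7
tcp_pos: [527.6, 92.4, 141.8]
orientation: [-0.001, 1.0, 0.0, -0.0]
force: [0.6, 0.3, -0.1]
gripper_width: -0.2
finger_force: 0.0
```

Run:
```python
from h import *
s=env.sense();print(s['clock'],s['tcp_pos'],s['force'])
c=capture('wrist')
im=c['pixels'][150:400,160:480,::-1]
cv2.imwrite('pics/d.png',cv2.resize(im,(768,600),interpolation=cv2.INTER_CUBIC))
r=tip_of('vent_top','wrist');print([(q['confidence'],q['centre'],plane(c,q['centre'],93.5)) for q in r][:1])
for p in (s['tcp_pos']+np.array([0,0,-17]),): print(proj(c,p),K(c))
```

```text
7.7 [527.58511049  92.36043544 141.7695817 ] [ 0.56199178  0.25960672 -0.11036764]
[(0.78, [208.2, 232.0], array([526.87566361,  15.28654797,  93.5       ]))]
[325.99536328 253.84733073] 282.3386938361209
```

View pics/d.png

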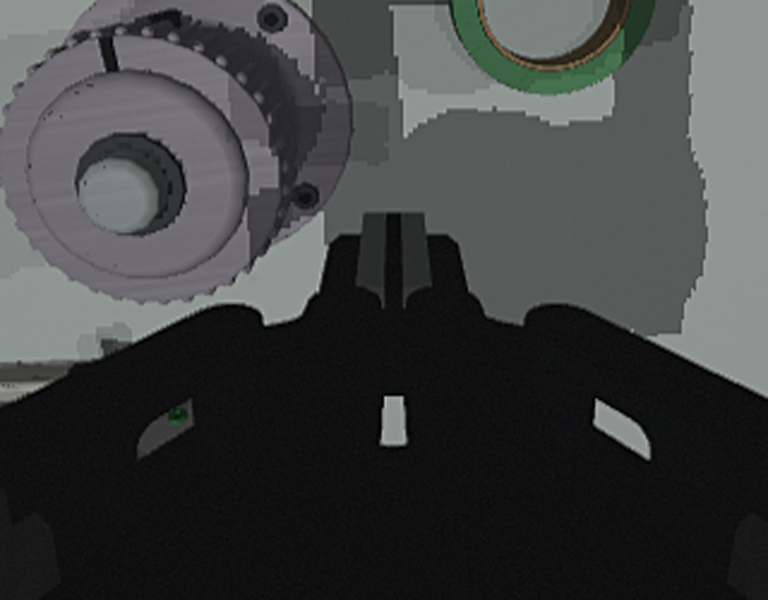

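The wrist view shows the ring mark at crop (108,52), the button at (120,193) and a closed fingertip pair about 14 mm thick at (393,225). Next I lower it beside the rim on the +y side and move in.

Emit:
carry_out:
  deltas:
    - {"xyz": [0,0,0.35],"angular": [0,0,0]}
    - {"xyz": [0,0,0.65],"angular": [0,0,0]}
    - {"xyz": [0,-0.08,0.65],"angular": [0,0,0]}
    - {"xyz": [0,-0.15,0.65],"angular": [0,0,0]}
    - {"xyz": [0,-0.15,0.65],"angular": [0,0,0]}

```text
clock: 8.3
tcp_pos: [528.8, 73.5, 78.6]
orientation: [0.001, 1.0, 0.0, 0.001]
force: [-0.0, 0.4, 0.1]
gripper_width: 0.2
finger_force: 0.1
```

Emit:
carry_out:
  deltas:
    - {"xyz": [0,-0.02,0],"angular": [0,0,0]}
    - {"xyz": [0,-0.04,0],"angular": [0,0,0]}
    - {"xyz": [0,-0.04,0],"angular": [0,0,0]}

```text
clock: 8.6
tcp_pos: [528.9, 71.9, 78.6]
orientation: [-0.0, 1.0, 0.002, 0.001]
force: [-0.1, 15.2, 3.5]
gripper_width: -0.0
finger_force: 7.6
```

Emit:
carry_out:
  deltas:
    - {"xyz": [0,-0.02,0],"angular": [0,0,0]}
    - {"xyz": [0,-0.03,0],"angular": [0,0,0]}
    - {"xyz": [0,-0.03,0],"angular": [0,0,0]}

```text
clock: 8.9
tcp_pos: [528.9, 70.7, 79.0]
orientation: [-0.0, 1.0, 0.003, 0.001]
force: [-1.0, 31.0, 5.6]
gripper_width: 0.1
finger_force: 15.9
```

```bash
cat >> h.py <<'E'
def path(a=11,b=13.5,R=43,n=1):
    P=[]
    arcs=[((-a,b),90),((-a,-b),180),((a,-b),270),((a,b),360)]
    P.append((0,R+b))
    for k in range(n):
        for o,t0 in arcs:
            for t in np.arange(t0,t0+90.1,3):
                P.append((R*np.cos(np.radians(t))+o[0],R*np.sin(np.radians(t))+o[1]))
    P=np.array(P); d=np.r_[0,np.cumsum(np.hypot(*np.diff(P,axis=0).T))]
    keep=np.r_[True,np.diff(d)>1e-6]
    return P[keep],d[keep]
def rows(cur,s0,step,nrow,ncall,**k):
    P,d=path(n=3,**k); f=lambda s:np.array([np.interp(s,d,P[:,0]),np.interp(s,d,P[:,1])])
    s=s0
    for c in range(ncall):
        out=[]
        for i in range(nrow):
            s+=step; q=f(s)-cur; out.append((round(-q[0]/100,3),round(q[1]/100,3)))
        print(round(s,1),', '.join('{"xyz": [%g, %g, 0]}'%o for o in out))
        cur=cur+np.array([-out[-1][0],out[-1][1]])*100
    print('end',cur.round(1))
E
python3 - <<'E'
from h import *
rows(np.array([-0.6,53.0]),0,8,8,7)
E
```

```text
64 {"xyz": [0.074, 0.035, 0]}, {"xyz": [0.154, 0.032, 0]}, {"xyz": [0.232, 0.015, 0]}, {"xyz": [0.306, -0.015, 0]}, {"xyz": [0.372, -0.059, 0]}, {"xyz": [0.43, -0.115, 0]}, {"xyz": [0.476, -0.18, 0]}, {"xyz": [0.51, -0.252, 0]}
128 {"xyz": [0.019, -0.078, 0]}, {"xyz": [0.024, -0.158, 0]}, {"xyz": [0.024, -0.238, 0]}, {"xyz": [0.024, -0.318, 0]}, {"xyz": [0.024, -0.398, 0]}, {"xyz": [0.019, -0.477, 0]}, {"xyz": [-0, -0.555, 0]}, {"xyz": [-0.033, -0.628, 0]}
192 {"xyz": [-0.047, -0.065, 0]}, {"xyz": [-0.104, -0.12, 0]}, {"xyz": [-0.171, -0.164, 0]}, {"xyz": [-0.244, -0.195, 0]}, {"xyz": [-0.322, -0.212, 0]}, {"xyz": [-0.402, -0.215, 0]}, {"xyz": [-0.482, -0.215, 0]}, {"xyz": [-0.562, -0.215, 0]}
256 {"xyz": [-0.08, 0.003, 0]}, {"xyz": [-0.158, 0.019, 0]}, {"xyz": [-0.232, 0.05, 0]}, {"xyz": [-0.299, 0.094, 0]}, {"xyz": [-0.356, 0.149, 0]}, {"xyz": [-0.403, 0.214, 0]}, {"xyz": [-0.436, 0.287, 0]}, {"xyz": [-0.456, 0.364, 0]}
320 {"xyz": [-0.005, 0.08, 0]}, {"xyz": [-0.005, 0.16, 0]}, {"xyz": [-0.005, 0.24, 0]}, {"xyz": [-0.005, 0.32, 0]}, {"xyz": [-0, 0.4, 0]}, {"xyz": [0.019, 0.477, 0]}, {"xyz": [0.052, 0.55, 0]}, {"xyz": [0.098, 0.615, 0]}
384 {"xyz": [0.057, 0.056, 0]}, {"xyz": [0.124, 0.1, 0]}, {"xyz": [0.198, 0.131, 0]}, {"xyz": [0.276, 0.148, 0]}, {"xyz": [0.356, 0.151, 0]}, {"xyz": [0.436, 0.151, 0]}, {"xyz": [0.516, 0.151, 0]}, {"xyz": [0.595, 0.148, 0]}
448 {"xyz": [0.079, -0.016, 0]}, {"xyz": [0.152, -0.047, 0]}, {"xyz": [0.219, -0.09, 0]}, {"xyz": [0.277, -0.146, 0]}, {"xyz": [0.324, -0.211, 0]}, {"xyz": [0.357, -0.283, 0]}, {"xyz": [0.377, -0.36, 0]}, {"xyz": [0.382, -0.44, 0]}
end [-54.   12.2]
```

Emit:
carry_out:
  deltas:
    - {"xyz": [0.075,0.035,0],"angular": [0,0,0]}
    - {"xyz": [0.155,0.03,0],"angular": [0,0,0]}
    - {"xyz": [0.23,0.015,0],"angular": [0,0,0]}
    - {"xyz": [0.305,-0.015,0],"angular": [0,0,0]}
    - {"xyz": [0.37,-0.06,0],"angular": [0,0,0]}
    - {"xyz": [0.43,-0.115,0],"angular": [0,0,0]}
    - {"xyz": [0.475,-0.18,0],"angular": [0,0,0]}
    - {"xyz": [0.51,-0.25,0],"angular": [0,0,0]}

```text
clock: 9.7
tcp_pos: [476.6, 41.9, 76.7]
orientation: [0.0, 1.0, -0.0, -0.0]
force: [-0.5, 1.6, -0.0]
gripper_width: 0.2
finger_force: 0.6
```

```bash
cat >> h.py <<'E'
def mark(x=529,y=14.5,zr=74):
    s=env.sense(); print('t',round(s['clock'],2),'tcp',np.round(s['tcp_pos'],1),'F',np.round(s['force'],1))
    o={}
    for n in ('top','side','wrist'):
        c=capture(n); o[n]=c
        for r in tip_of('ring_mark',n)[:2]:
            p=plane(c,r['centre'],zr)-[x,y,0]
            print(n,round(r['confidence'],2),np.round(r['centre'],1),'r %.0f ang %.0f'%(np.hypot(p[0],p[1]),np.degrees(np.arctan2(p[1],p[0]))%360))
    return o
E
python3 - <<'E'
from h import *
o=mark()
a=cv2.resize(o['wrist']['pixels'],(800,500))[:,:,::-1]
cv2.imwrite('pics/e.png',a)
E
```

```text
t 9.7 tcp [476.6  41.9  76.7] F [-0.5  1.6 -0. ]
side 0.78 [342.3 202.9] r 23 ang 256
```

View pics/e.png

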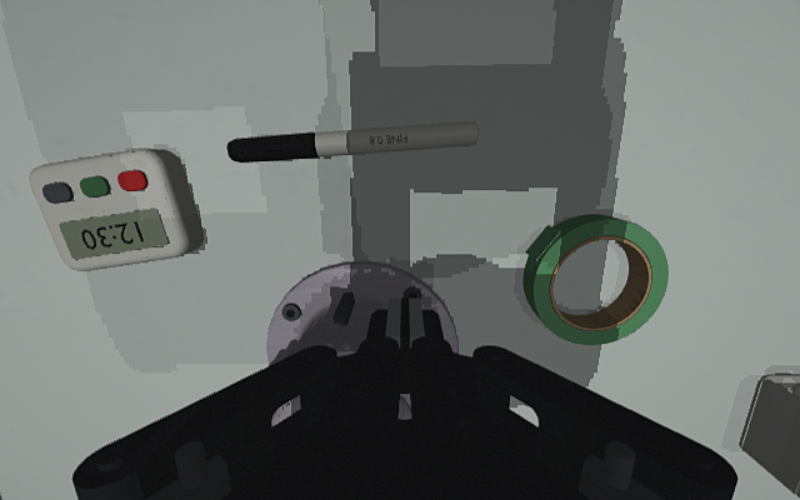

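Emit:
carry_out:
  deltas:
    - {"xyz": [0.03,-0.1,0],"angular": [0,0,0]}
    - {"xyz": [0.03,-0.2,0],"angular": [0,0,0]}
    - {"xyz": [0.01,-0.28,0],"angular": [0,0,0]}
    - {"xyz": [0,-0.28,0],"angular": [0,0,0]}
    - {"xyz": [0,-0.28,0],"angular": [0,0,0]}

```text
clock: 10.5
tcp_pos: [473.6, 13.5, 76.1]
orientation: [0.0, 1.0, -0.0, -0.005]
force: [-39.2, -3.1, 21.5]
gripper_width: 0.4
finger_force: 20.0
```

Emit:
carry_out:
  deltas:
    - {"xyz": [-0.02,0,0],"angular": [0,0,0]}
    - {"xyz": [-0.02,0,0],"angular": [0,0,0]}

```text
clock: 10.7
tcp_pos: [474.3, 13.7, 75.9]
orientation: [0.0, 1.0, -0.0, -0.007]
force: [-55.0, -3.1, 30.6]
gripper_width: -0.3
finger_force: 29.0
```

Run:
```python
from h import *
o=mark()
cv2.imwrite('pics/f.png',cv2.resize(np.hstack([o['side']['pixels'][150:270,270:430],o['top']['pixels'][110:230,220:380]])[:,:,::-1],(800,300),interpolation=cv2.INTER_CUBIC))
```

```text
t 10.7 tcp [474.3  13.7  75.9] F [-55.   -3.1  30.6]
side 0.79 [347.1 203.2] r 28 ang 275
```

View pics/f.png

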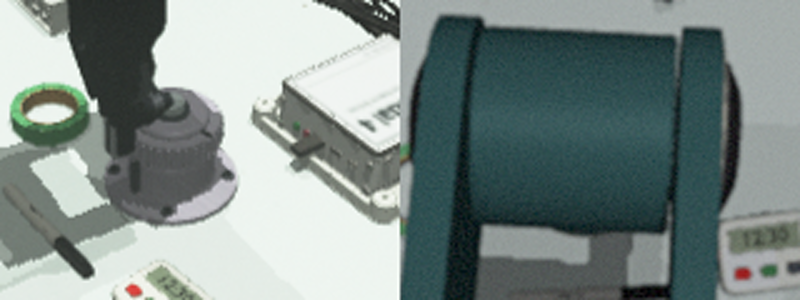

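Contact on the −x side is stiffer than planned. I'll back off to a lighter press and use a corrected path (axis x≈528).

Run:
```python
from h import *
rows(np.array([-49.6,0.0]),93,8,8,6,a=11.7,b=13,R=43.5)
```

```text
157 {"xyz": [0.056, -0.08, 0]}, {"xyz": [0.055, -0.16, 0]}, {"xyz": [0.042, -0.239, 0]}, {"xyz": [0.015, -0.314, 0]}, {"xyz": [-0.025, -0.383, 0]}, {"xyz": [-0.077, -0.443, 0]}, {"xyz": [-0.14, -0.493, 0]}, {"xyz": [-0.21, -0.531, 0]}
221 {"xyz": [-0.076, -0.024, 0]}, {"xyz": [-0.156, -0.034, 0]}, {"xyz": [-0.236, -0.034, 0]}, {"xyz": [-0.316, -0.034, 0]}, {"xyz": [-0.396, -0.034, 0]}, {"xyz": [-0.475, -0.028, 0]}, {"xyz": [-0.552, -0.007, 0]}, {"xyz": [-0.625, 0.027, 0]}
285 {"xyz": [-0.064, 0.047, 0]}, {"xyz": [-0.119, 0.105, 0]}, {"xyz": [-0.163, 0.172, 0]}, {"xyz": [-0.193, 0.245, 0]}, {"xyz": [-0.21, 0.323, 0]}, {"xyz": [-0.213, 0.403, 0]}, {"xyz": [-0.213, 0.483, 0]}, {"xyz": [-0.213, 0.563, 0]}
349 {"xyz": [0, 0.08, 0]}, {"xyz": [0.009, 0.16, 0]}, {"xyz": [0.033, 0.236, 0]}, {"xyz": [0.07, 0.307, 0]}, {"xyz": [0.119, 0.37, 0]}, {"xyz": [0.179, 0.423, 0]}, {"xyz": [0.248, 0.463, 0]}, {"xyz": [0.322, 0.491, 0]}
413 {"xyz": [0.079, 0.014, 0]}, {"xyz": [0.159, 0.015, 0]}, {"xyz": [0.239, 0.015, 0]}, {"xyz": [0.319, 0.015, 0]}, {"xyz": [0.399, 0.012, 0]}, {"xyz": [0.477, -0.005, 0]}, {"xyz": [0.551, -0.036, 0]}, {"xyz": [0.618, -0.08, 0]}
477 {"xyz": [0.057, -0.055, 0]}, {"xyz": [0.104, -0.12, 0]}, {"xyz": [0.138, -0.192, 0]}, {"xyz": [0.158, -0.269, 0]}, {"xyz": [0.164, -0.349, 0]}, {"xyz": [0.164, -0.429, 0]}, {"xyz": [0.164, -0.509, 0]}, {"xyz": [0.164, -0.589, 0]}
end [-55.2 -11.9]
```

Emit:
carry_out:
  deltas:
    - {"xyz": [0.055,-0.08,0],"angular": [0,0,0]}
    - {"xyz": [0.055,-0.16,0],"angular": [0,0,0]}
    - {"xyz": [0.04,-0.24,0],"angular": [0,0,0]}
    - {"xyz": [0.015,-0.315,0],"angular": [0,0,0]}

```text
clock: 11.4
tcp_pos: [477.9, -17.8, 76.9]
orientation: [0.0, 1.0, -0.0, 0.0]
force: [-0.5, -0.4, 0.1]
gripper_width: -0.2
finger_force: 0.0
```

Emit:
carry_out:
  deltas:
    - {"xyz": [-0.04,-0.07,0],"angular": [0,0,0]}
    - {"xyz": [-0.09,-0.13,0],"angular": [0,0,0]}
    - {"xyz": [-0.155,-0.18,0],"angular": [0,0,0]}
    - {"xyz": [-0.225,-0.215,0],"angular": [0,0,0]}

```text
clock: 11.8
tcp_pos: [500.8, -38.8, 76.8]
orientation: [0.0, 1.0, 0.0, -0.0]
force: [0.1, -0.2, -1.5]
gripper_width: -0.3
finger_force: 0.0
```

Run:
```python
from h import *
o=mark()
cv2.imwrite('pics/g_side.png',o['side']['pixels'][:,:,::-1])
```

```text
t 11.8 tcp [500.8 -38.8  76.8] F [ 0.1 -0.2 -1.5]
side 0.84 [354.6 200.5] r 36 ang 305
```

```bash
python3 - <<'E'
s=open('h.py').read()
s=s.replace("def path(a=11,b=13.5,R=43,n=1):","def path(a=11,b=13.5,R=42.3,cx=2,sx=.7,n=1):").replace("P.append((0,R+b))","P.append((0,R+sx+b))")
s=s.replace("                P.append((R*","                r=np.radians(t);Rt=R+cx*np.cos(r)**8+sx*np.sin(r)**8\n                P.append((Rt*").replace("P.append((Rt*np.cos(np.radians(t))+o[0],R*","P.append((Rt*np.cos(np.radians(t))+o[0],Rt*")
s=s.replace("    s=s0\n","    if s0<0: s0=min(d[d<d[-1]/3],key=lambda q:np.hypot(*(f(q)-cur)))\n    s=s0\n")
open('h.py','w').write(s)
E
python3 - <<'E'
from h import *
rows(np.array([-28.6,-53.0]),-1,8,8,6)
E
```

```text
219.4 {"xyz": [-0.078, -0.022, 0]}, {"xyz": [-0.156, -0.034, 0]}, {"xyz": [-0.236, -0.035, 0]}, {"xyz": [-0.316, -0.035, 0]}, {"xyz": [-0.396, -0.035, 0]}, {"xyz": [-0.476, -0.026, 0]}, {"xyz": [-0.552, -0.002, 0]}, {"xyz": [-0.622, 0.035, 0]}
283.4 {"xyz": [-0.063, 0.05, 0]}, {"xyz": [-0.118, 0.108, 0]}, {"xyz": [-0.163, 0.174, 0]}, {"xyz": [-0.197, 0.246, 0]}, {"xyz": [-0.215, 0.324, 0]}, {"xyz": [-0.217, 0.404, 0]}, {"xyz": [-0.217, 0.484, 0]}, {"xyz": [-0.217, 0.564, 0]}
347.4 {"xyz": [0, 0.08, 0]}, {"xyz": [0.013, 0.159, 0]}, {"xyz": [0.043, 0.233, 0]}, {"xyz": [0.085, 0.301, 0]}, {"xyz": [0.137, 0.361, 0]}, {"xyz": [0.198, 0.413, 0]}, {"xyz": [0.267, 0.454, 0]}, {"xyz": [0.341, 0.482, 0]}
411.4 {"xyz": [0.079, 0.013, 0]}, {"xyz": [0.159, 0.014, 0]}, {"xyz": [0.239, 0.014, 0]}, {"xyz": [0.319, 0.014, 0]}, {"xyz": [0.399, 0.006, 0]}, {"xyz": [0.475, -0.017, 0]}, {"xyz": [0.546, -0.055, 0]}, {"xyz": [0.609, -0.103, 0]}
475.4 {"xyz": [0.055, -0.058, 0]}, {"xyz": [0.101, -0.124, 0]}, {"xyz": [0.135, -0.196, 0]}, {"xyz": [0.153, -0.274, 0]}, {"xyz": [0.156, -0.354, 0]}, {"xyz": [0.156, -0.434, 0]}, {"xyz": [0.156, -0.514, 0]}, {"xyz": [0.156, -0.594, 0]}
539.4 {"xyz": [-0.012, -0.078, 0]}, {"xyz": [-0.041, -0.153, 0]}, {"xyz": [-0.083, -0.221, 0]}, {"xyz": [-0.135, -0.282, 0]}, {"xyz": [-0.196, -0.334, 0]}, {"xyz": [-0.264, -0.376, 0]}, {"xyz": [-0.338, -0.404, 0]}, {"xyz": [-0.417, -0.418, 0]}
end [-13.6 -56.4]
```

Emit:
carry_out:
  deltas:
    - {"xyz": [-0.08,-0.022,0],"angular": [0,0,0]}
    - {"xyz": [-0.155,-0.034,0],"angular": [0,0,0]}
    - {"xyz": [-0.235,-0.035,0],"angular": [0,0,0]}
    - {"xyz": [-0.315,-0.035,0],"angular": [0,0,0]}

```text
clock: 12.5
tcp_pos: [532.3, -42.0, 76.7]
orientation: [0.0, 1.0, -0.0, -0.0]
force: [-0.7, -2.0, -0.0]
gripper_width: 0.2
finger_force: 0.6
```

Run:
```python
from h import *
mark()
```

```text
t 12.5 tcp [532.3 -42.   76.7] F [-0.7 -2.  -0. ]
side 0.88 [353.5 201.8] r 36 ang 297
wrist 0.64 [459.2 277.3] r 14 ang 51
wrist 0.6 [371.7 286.2] r 36 ang 293
```

Emit:
carry_out:
  deltas:
    - {"xyz": [-0.08,0,0],"angular": [0,0,0]}
    - {"xyz": [-0.16,0.01,0],"angular": [0,0,0]}
    - {"xyz": [-0.235,0.033,0],"angular": [0,0,0]}
    - {"xyz": [-0.307,0.07,0],"angular": [0,0,0]}

```text
clock: 13.2
tcp_pos: [563.1, -34.6, 76.8]
orientation: [0.0, 1.0, 0.0, 0.0]
force: [0.4, -0.4, -1.0]
gripper_width: 0.1
finger_force: 0.0
```

Run:
```python
from h import *
mark()
```

```text
t 13.2 tcp [563.1 -34.6  76.8] F [ 0.4 -0.4 -1. ]
top 0.52 [317.9 145.5] r 40 ang 301
side 0.7 [354.2 198.2] r 33 ang 317
side 0.59 [289.7 240. ] r 165 ang 202
```

Emit:
carry_out:
  deltas:
    - {"xyz": [-0.063,0.05,0],"angular": [0,0,0]}
    - {"xyz": [-0.118,0.108,0],"angular": [0,0,0]}
    - {"xyz": [-0.163,0.174,0],"angular": [0,0,0]}
    - {"xyz": [-0.197,0.246,0],"angular": [0,0,0]}

```text
clock: 13.9
tcp_pos: [582.5, -9.6, 76.8]
orientation: [-0.0, 1.0, 0.0, 0.0]
force: [-0.5, 0.4, -0.5]
gripper_width: -0.0
finger_force: 0.0
```

Run:
```python
from h import *
mark()
```

```text
t 13.9 tcp [582.5  -9.6  76.8] F [-0.5  0.4 -0.5]
top 0.72 [319.1 143.7] r 43 ang 303
side 0.55 [353.1 201.5] r 34 ang 298
side 0.49 [332.2 274.4] r 222 ang 234
wrist 0.73 [312.4 197.4] r 36 ang 299
```

Emit:
carry_out:
  deltas:
    - {"xyz": [-0.01,0.08,0],"angular": [0,0,0]}
    - {"xyz": [-0.01,0.16,0],"angular": [0,0,0]}
    - {"xyz": [-0.01,0.245,0],"angular": [0,0,0]}
    - {"xyz": [-0.01,0.245,0],"angular": [0,0,0]}

```text
clock: 14.6
tcp_pos: [583.2, 15.4, 77.0]
orientation: [-0.001, 1.0, 0.0, 0.0]
force: [2.3, 0.9, 0.3]
gripper_width: 0.4
finger_force: 1.6
```

Emit:
carry_out:
  deltas:
    - {"xyz": [0.015,0,0],"angular": [0,0,0]}
    - {"xyz": [0.015,0,0],"angular": [0,0,0]}

```text
clock: 14.8
tcp_pos: [582.6, 14.4, 77.4]
orientation: [-0.0, 1.0, 0.0, 0.002]
force: [10.5, -0.4, -1.8]
gripper_width: -0.2
finger_force: 5.6
```

Emit:
carry_out:
  deltas:
    - {"xyz": [0.01,0,0],"angular": [0,0,0]}
    - {"xyz": [0.01,0,0],"angular": [0,0,0]}

```text
clock: 15.0
tcp_pos: [582.2, 14.2, 77.7]
orientation: [-0.0, 1.0, 0.0, 0.003]
force: [16.1, 1.2, -3.8]
gripper_width: 0.2
finger_force: 8.3
```

```bash
sed -i 's/x=529,y=14.5,zr/x=527.5,y=15.3,zr/' h.py
python3 - <<'E'
from h import *
mark(zr=74.6)
rows(np.array([53,-1.3]),-1,8,8,8,a=10.3,b=12.1,R=42.5,cx=1.2,sx=.7)
E
```

```text
t 15.0 tcp [582.2  14.2  77.7] F [16.1  1.2 -3.8]
top 0.62 [315.5 145.9] r 37 ang 304
side 0.89 [354.9 199.8] r 38 ang 309
side 0.23 [292.2 198.3] r 98 ang 151
wrist 0.57 [268.1 209.3] r 38 ang 311
321.9 {"xyz": [-0.01, -0.028, 0]}, {"xyz": [-0.01, 0.052, 0]}, {"xyz": [-0.01, 0.132, 0]}, {"xyz": [-0.001, 0.211, 0]}, {"xyz": [0.023, 0.287, 0]}, {"xyz": [0.062, 0.357, 0]}, {"xyz": [0.111, 0.42, 0]}, {"xyz": [0.17, 0.474, 0]}
385.9 {"xyz": [0.067, 0.043, 0]}, {"xyz": [0.141, 0.074, 0]}, {"xyz": [0.219, 0.09, 0]}, {"xyz": [0.299, 0.092, 0]}, {"xyz": [0.379, 0.092, 0]}, {"xyz": [0.459, 0.092, 0]}, {"xyz": [0.539, 0.084, 0]}, {"xyz": [0.615, 0.061, 0]}
449.9 {"xyz": [0.071, -0.037, 0]}, {"xyz": [0.134, -0.085, 0]}, {"xyz": [0.189, -0.144, 0]}, {"xyz": [0.233, -0.21, 0]}, {"xyz": [0.265, -0.283, 0]}, {"xyz": [0.283, -0.361, 0]}, {"xyz": [0.285, -0.441, 0]}, {"xyz": [0.285, -0.521, 0]}
513.9 {"xyz": [-0, -0.08, 0]}, {"xyz": [-0.002, -0.16, 0]}, {"xyz": [-0.019, -0.238, 0]}, {"xyz": [-0.051, -0.311, 0]}, {"xyz": [-0.095, -0.378, 0]}, {"xyz": [-0.149, -0.436, 0]}, {"xyz": [-0.213, -0.485, 0]},
[... 282 characters left out ...]
z": [-0.059, 0.054, 0]}, {"xyz": [-0.108, 0.116, 0]}, {"xyz": [-0.147, 0.186, 0]}, {"xyz": [-0.172, 0.262, 0]}, {"xyz": [-0.181, 0.341, 0]}, {"xyz": [-0.181, 0.421, 0]}, {"xyz": [-0.181, 0.501, 0]}, {"xyz": [-0.181, 0.581, 0]}
705.9 {"xyz": [0.009, 0.08, 0]}, {"xyz": [0.033, 0.156, 0]}, {"xyz": [0.072, 0.226, 0]}, {"xyz": [0.121, 0.288, 0]}, {"xyz": [0.18, 0.342, 0]}, {"xyz": [0.247, 0.385, 0]}, {"xyz": [0.321, 0.416, 0]}, {"xyz": [0.399, 0.432, 0]}
769.9 {"xyz": [0.08, 0.002, 0]}, {"xyz": [0.16, 0.002, 0]}, {"xyz": [0.24, 0.002, 0]}, {"xyz": [0.32, -0.006, 0]}, {"xyz": [0.396, -0.029, 0]}, {"xyz": [0.467, -0.066, 0]}, {"xyz": [0.53, -0.115, 0]}, {"xyz": [0.585, -0.173, 0]}
end [-44.4  37.8]
```

Emit:
carry_out:
  deltas:
    - {"xyz": [-0.01,0.05,0],"angular": [0,0,0]}
    - {"xyz": [-0.01,0.13,0],"angular": [0,0,0]}
    - {"xyz": [0,0.21,0],"angular": [0,0,0]}
    - {"xyz": [0.023,0.287,0],"angular": [0,0,0]}
    - {"xyz": [0.062,0.357,0],"angular": [0,0,0]}
    - {"xyz": [0.11,0.42,0],"angular": [0,0,0]}
    - {"xyz": [0.17,0.474,0],"angular": [0,0,0]}

```text
clock: 16.0
tcp_pos: [563.2, 62.3, 76.9]
orientation: [-0.0, 1.0, 0.0, 0.0]
force: [3.8, 2.4, -0.3]
gripper_width: 0.1
finger_force: 1.7
```

Run:
```python
from h import *
mark(zr=74.8)
```

```text
t 16.0 tcp [563.2  62.3  76.9] F [ 3.8  2.4 -0.3]
top 0.96 [300.6 139.3] r 32 ang 353
side 0.79 [351.4 189.1] r 39 ang 8
wrist 0.95 [240.4 272.9] r 39 ang 5
```

Emit:
carry_out:
  deltas:
    - {"xyz": [0.067,0.043,0],"angular": [0,0,0]}
    - {"xyz": [0.14,0.074,0],"angular": [0,0,0]}
    - {"xyz": [0.22,0.09,0],"angular": [0,0,0]}
    - {"xyz": [0.3,0.092,0],"angular": [0,0,0]}
    - {"xyz": [0.38,0.092,0],"angular": [0,0,0]}
    - {"xyz": [0.46,0.092,0],"angular": [0,0,0]}
    - {"xyz": [0.54,0.084,0],"angular": [0,0,0]}
    - {"xyz": [0.615,0.06,0],"angular": [0,0,0]}

```text
clock: 17.1
tcp_pos: [500.9, 68.3, 76.8]
orientation: [-0.0, 1.0, 0.0, -0.0]
force: [-0.3, 2.7, 0.4]
gripper_width: -0.3
finger_force: 1.5
```

Run:
```python
from h import *
mark(zr=75)
```

```text
t 17.1 tcp [500.9  68.3  76.8] F [-0.3  2.7  0.4]
side 0.73 [326.7 183.7] r 51 ang 86
```

Emit:
carry_out:
  deltas:
    - {"xyz": [0.071,-0.037,0],"angular": [0,0,0]}
    - {"xyz": [0.134,-0.085,0],"angular": [0,0,0]}
    - {"xyz": [0.189,-0.144,0],"angular": [0,0,0]}
    - {"xyz": [0.233,-0.21,0],"angular": [0,0,0]}
    - {"xyz": [0.265,-0.283,0],"angular": [0,0,0]}
    - {"xyz": [0.283,-0.36,0],"angular": [0,0,0]}
    - {"xyz": [0.285,-0.44,0],"angular": [0,0,0]}
    - {"xyz": [0.285,-0.52,0],"angular": [0,0,0]}

```text
clock: 18.2
tcp_pos: [472.4, 14.9, 76.5]
orientation: [0.0, 1.0, 0.0, -0.002]
force: [-13.6, 0.7, 5.7]
gripper_width: 0.1
finger_force: 6.6
```

Run:
```python
from h import *
mark(zr=75.5)
```

```text
t 18.2 tcp [472.4  14.9  76.5] F [-13.6   0.7   5.7]
side 0.86 [320.  194.1] r 39 ang 138
```

Emit:
carry_out:
  deltas:
    - {"xyz": [0,-0.08,0],"angular": [0,0,0]}
    - {"xyz": [-0.002,-0.16,0],"angular": [0,0,0]}
    - {"xyz": [-0.019,-0.238,0],"angular": [0,0,0]}
    - {"xyz": [-0.051,-0.311,0],"angular": [0,0,0]}
    - {"xyz": [-0.095,-0.378,0],"angular": [0,0,0]}
    - {"xyz": [-0.15,-0.436,0],"angular": [0,0,0]}
    - {"xyz": [-0.213,-0.485,0],"angular": [0,0,0]}
    - {"xyz": [-0.283,-0.523,0],"angular": [0,0,0]}

```text
clock: 19.3
tcp_pos: [502.3, -37.3, 76.8]
orientation: [0.0, 1.0, -0.0, -0.0]
force: [-2.6, -3.5, 1.9]
gripper_width: 0.0
finger_force: 1.7
```

Run:
```python
from h import *
mark(zr=75.5)
```

```text
t 19.3 tcp [502.3 -37.3  76.8] F [-2.6 -3.5  1.9]
top 0.53 [301.5 175.8] r 34 ang 193
side 0.76 [326.8 202.4] r 32 ang 190
wrist 0.72 [414.1 249.4] r 37 ang 194
```

Emit:
carry_out:
  deltas:
    - {"xyz": [-0.077,-0.023,0],"angular": [0,0,0]}
    - {"xyz": [-0.156,-0.031,0],"angular": [0,0,0]}
    - {"xyz": [-0.236,-0.031,0],"angular": [0,0,0]}
    - {"xyz": [-0.316,-0.031,0],"angular": [0,0,0]}
    - {"xyz": [-0.396,-0.029,0],"angular": [0,0,0]}
    - {"xyz": [-0.474,-0.014,0],"angular": [0,0,0]}
    - {"xyz": [-0.548,0.017,0],"angular": [0,0,0]}
    - {"xyz": [-0.616,0.06,0],"angular": [0,0,0]}

```text
clock: 20.4
tcp_pos: [564.1, -30.3, 76.7]
orientation: [-0.0, 1.0, 0.0, 0.0]
force: [-0.7, -1.2, 0.2]
gripper_width: -0.1
finger_force: 0.4
```

Run:
```python
from h import *
mark(zr=75.5)
```

```text
t 20.4 tcp [564.1 -30.3  76.7] F [-0.7 -1.2  0.2]
top 0.58 [319.3 157.1] r 38 ang 271
side 0.82 [347.1 202.6] r 29 ang 277
wrist 0.73 [343.3 198.4] r 38 ang 271
```

Emit:
carry_out:
  deltas:
    - {"xyz": [-0.059,0.054,0],"angular": [0,0,0]}
    - {"xyz": [-0.108,0.116,0],"angular": [0,0,0]}
    - {"xyz": [-0.147,0.186,0],"angular": [0,0,0]}
    - {"xyz": [-0.172,0.262,0],"angular": [0,0,0]}
    - {"xyz": [-0.181,0.341,0],"angular": [0,0,0]}
    - {"xyz": [-0.181,0.421,0],"angular": [0,0,0]}
    - {"xyz": [-0.181,0.501,0],"angular": [0,0,0]}
    - {"xyz": [-0.181,0.581,0],"angular": [0,0,0]}

```text
clock: 21.5
tcp_pos: [582.0, 28.2, 77.1]
orientation: [-0.0, 1.0, 0.0, 0.001]
force: [2.0, -1.9, -0.8]
gripper_width: 0.4
finger_force: 0.4
```

Run:
```python
from h import *
mark(zr=76.5)
```

```text
t 21.5 tcp [582.   28.2  77.1] F [ 2.  -1.9 -0.8]
top 0.57 [312.  144.2] r 34 ang 314
side 0.67 [355.  195.3] r 36 ang 329
side 0.3 [335.3 276.9] r 230 ang 236
wrist 0.84 [245.5 219.9] r 39 ang 319
```

Emit:
carry_out:
  deltas:
    - {"xyz": [0.009,0.08,0],"angular": [0,0,0]}
    - {"xyz": [0.033,0.156,0],"angular": [0,0,0]}
    - {"xyz": [0.072,0.226,0],"angular": [0,0,0]}
    - {"xyz": [0.121,0.288,0],"angular": [0,0,0]}
    - {"xyz": [0.18,0.342,0],"angular": [0,0,0]}
    - {"xyz": [0.247,0.385,0],"angular": [0,0,0]}
    - {"xyz": [0.321,0.416,0],"angular": [0,0,0]}
    - {"xyz": [0.399,0.432,0],"angular": [0,0,0]}

```text
clock: 22.6
tcp_pos: [541.1, 72.0, 77.0]
orientation: [-0.0, 1.0, 0.001, 0.0]
force: [3.5, 8.8, 1.5]
gripper_width: -0.3
finger_force: 3.6
```

Run:
```python
from h import *
mark(zr=76.8)
rows(np.array([-44.4,37.8]),64,8,8,3,a=10.3,b=12.1,R=42.5,cx=1.2,sx=.7)
```

```text
t 22.6 tcp [541.1  72.   77. ] F [3.5 8.8 1.5]
top 0.31 [365.9 211.1] r 154 ang 233
top 0.2 [300.5 179.6] r 41 ang 188
side 0.7 [341.4 184. ] r 42 ang 47
128 {"xyz": [0.091, -0.198, 0]}, {"xyz": [0.096, -0.278, 0]}, {"xyz": [0.096, -0.358, 0]}, {"xyz": [0.096, -0.438, 0]}, {"xyz": [0.095, -0.518, 0]}, {"xyz": [0.082, -0.597, 0]}, {"xyz": [0.054, -0.671, 0]}, {"xyz": [0.012, -0.74, 0]}
192 {"xyz": [-0.052, -0.06, 0]}, {"xyz": [-0.113, -0.112, 0]}, {"xyz": [-0.182, -0.152, 0]}, {"xyz": [-0.257, -0.179, 0]}, {"xyz": [-0.336, -0.191, 0]}, {"xyz": [-0.416, -0.191, 0]}, {"xyz": [-0.496, -0.191, 0]}, {"xyz": [-0.576, -0.19, 0]}
256 {"xyz": [-0.079, 0.011, 0]}, {"xyz": [-0.154, 0.038, 0]}, {"xyz": [-0.223, 0.079, 0]}, {"xyz": [-0.285, 0.13, 0]}, {"xyz": [-0.337, 0.191, 0]}, {"xyz": [-0.378, 0.259, 0]}, {"xyz": [-0.407, 0.333, 0]}, {"xyz": [-0.419, 0.412, 0]}
end [ 53.9 -14. ]
```

Emit:
carry_out:
  deltas:
    - {"xyz": [0.08,0.002,0],"angular": [0,0,0]}
    - {"xyz": [0.16,0.002,0],"angular": [0,0,0]}
    - {"xyz": [0.24,0.002,0],"angular": [0,0,0]}
    - {"xyz": [0.32,-0.006,0],"angular": [0,0,0]}
    - {"xyz": [0.396,-0.029,0],"angular": [0,0,0]}
    - {"xyz": [0.467,-0.066,0],"angular": [0,0,0]}
    - {"xyz": [0.53,-0.115,0],"angular": [0,0,0]}
    - {"xyz": [0.585,-0.173,0],"angular": [0,0,0]}

```text
clock: 23.7
tcp_pos: [482.5, 52.8, 76.8]
orientation: [-0.0, 1.0, -0.0, -0.0]
force: [0.9, 0.8, -0.2]
gripper_width: -0.2
finger_force: 0.3
```

Run:
```python
from h import *
mark(zr=77.5)
rows(np.array([-44.4,37.8]),-1,8,5,4,a=10.3,b=12.1,R=42.5,cx=1.2,sx=.7)
```

```text
t 23.7 tcp [482.5  52.8  76.8] F [ 0.9  0.8 -0.2]
side 0.66 [325.  187.3] r 40 ang 102
wrist 0.88 [316.1 322. ] r 36 ang 114
wrist 0.4 [266.5 105. ] r 122 ang 174
90.7 {"xyz": [0.048, -0.073, 0]}, {"xyz": [0.079, -0.147, 0]}, {"xyz": [0.094, -0.225, 0]}, {"xyz": [0.096, -0.305, 0]}, {"xyz": [0.096, -0.385, 0]}
130.7 {"xyz": [-0, -0.08, 0]}, {"xyz": [-0.003, -0.16, 0]}, {"xyz": [-0.022, -0.237, 0]}, {"xyz": [-0.055, -0.31, 0]}, {"xyz": [-0.1, -0.376, 0]}
170.7 {"xyz": [-0.055, -0.058, 0]}, {"xyz": [-0.119, -0.105, 0]}, {"xyz": [-0.191, -0.141, 0]}, {"xyz": [-0.267, -0.164, 0]}, {"xyz": [-0.347, -0.17, 0]}
210.7 {"xyz": [-0.08, 0, 0]}, {"xyz": [-0.16, 0, 0]}, {"xyz": [-0.24, 0.003, 0]}, {"xyz": [-0.318, 0.02, 0]}, {"xyz": [-0.391, 0.051, 0]}
end [ 29.8 -50.2]
```

Emit:
carry_out:
  deltas:
    - {"xyz": [0.048,-0.073,0],"angular": [0,0,0]}
    - {"xyz": [0.08,-0.147,0],"angular": [0,0,0]}
    - {"xyz": [0.094,-0.225,0],"angular": [0,0,0]}
    - {"xyz": [0.096,-0.305,0],"angular": [0,0,0]}
    - {"xyz": [0.096,-0.385,0],"angular": [0,0,0]}

```text
clock: 24.5
tcp_pos: [472.3, 14.1, 76.5]
orientation: [0.0, 1.0, 0.0, -0.001]
force: [-12.0, 0.9, 5.9]
gripper_width: 0.1
finger_force: 5.9
```

Run:
```python
from h import *
mark(zr=77.5)
```

```text
t 24.5 tcp [472.3  14.1  76.5] F [-12.    0.9   5.9]
side 0.63 [319.8 193.6] r 40 ang 139
wrist 0.63 [147.9 175.5] r 130 ang 219
```

Emit:
carry_out:
  deltas:
    - {"xyz": [0,-0.08,0],"angular": [0,0,0]}
    - {"xyz": [-0.003,-0.16,0],"angular": [0,0,0]}

```text
clock: 25.0
tcp_pos: [473.6, -1.9, 76.8]
orientation: [-0.0, 1.0, -0.0, -0.0]
force: [-0.4, 0.0, 1.2]
gripper_width: 0.3
finger_force: 0.4
```

Run:
```python
from h import *
mark(zr=77.8)
```

```text
t 25.0 tcp [473.6  -1.9  76.8] F [-0.4  0.   1.2]
side 0.68 [336.9 281.9] r 242 ang 236
side 0.61 [319.9 193.7] r 39 ang 140
```

Emit:
carry_out:
  deltas:
    - {"xyz": [0.15,0,0],"angular": [0,0,0]}
    - {"xyz": [0.15,0,-0.4],"angular": [0,0,0]}
    - {"xyz": [0.15,0,-0.8],"angular": [0,0,0]}
    - {"xyz": [0.15,0,-1.0],"angular": [0,0,0]}

```text
clock: 25.7
tcp_pos: [459.7, -0.9, 180.4]
orientation: [-0.0, 1.0, 0.0, 0.002]
force: [-0.3, -0.4, 0.8]
gripper_width: 0.1
finger_force: 0.0
```

Emit:
carry_out:
  deltas:
    - {"xyz": [-0.35,0.1,-0.4],"angular": [0,0,0]}
    - {"xyz": [-0.7,0.2,-0.75],"angular": [0,0,0]}
    - {"xyz": [-0.7,0.2,-0.75],"angular": [0,0,0]}
    - {"xyz": [-0.7,0.2,-0.75],"angular": [0,0,0]}

```text
clock: 26.1
tcp_pos: [529.5, 19.3, 252.1]
orientation: [-0.0, 1.0, 0.0, 0.0]
force: [-1.3, -0.0, -0.9]
gripper_width: -0.2
finger_force: 0.0
```

Run:
```python
from h import *
o=mark(zr=77.8)
c=o['wrist'];u0,v0,w,h,s=260,120,120,110,5
a=cv2.resize(c['pixels'][v0:v0+h,u0:u0+w,::-1],None,fx=s,fy=s,interpolation=cv2.INTER_CUBIC)
cv2.imwrite('pics/h.png',a)
for n in ('index_top','vent_top'):
    r=tip_of(n,'wrist')[0];print(n,r['confidence'],r['centre'],plane(c,r['centre'],44 if n[0]=='i' else 93.5))
```

```text
t 26.1 tcp [529.5  19.3 252.1] F [-1.3 -0.  -0.9]
top 0.82 [289.8 177.2] r 39 ang 160
side 0.7 [320.9 195.5] r 37 ang 149
wrist 0.94 [330.9 157.2] r 38 ang 165
index_top 0.94 [313.8, 152.4] [488.89849734   6.16488459  44.        ]
vent_top 0.72 [320.6, 193.3] [526.17458447  14.433082    93.5       ]
```

View pics/h.png

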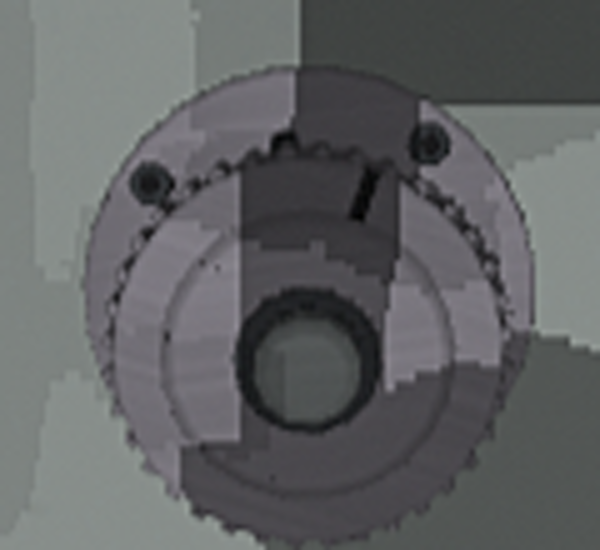

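The picture shows the mark at crop (365,195), short of the index (284,142) by roughly 23–28°. I'll re-approach on the +y side, where the wrist camera can watch the mark, and roll about 17 mm.

Emit:
carry_out:
  deltas:
    - {"xyz": [-0.08,0.4,0.2],"angular": [0,0,0]}
    - {"xyz": [-0.08,0.73,0.6],"angular": [0,0,0]}
    - {"xyz": [-0.08,0.73,0.95],"angular": [0,0,0]}
    - {"xyz": [-0.08,0.73,0.95],"angular": [0,0,0]}

```text
clock: 26.9
tcp_pos: [534.6, 92.2, 151.9]
orientation: [-0.001, 1.0, -0.0, -0.004]
force: [0.1, 0.5, 0.0]
gripper_width: 0.1
finger_force: 0.0
```

Emit:
carry_out:
  deltas:
    - {"xyz": [0,0,0.4],"angular": [0,0,0]}
    - {"xyz": [0,0,0.79],"angular": [0,0,0]}
    - {"xyz": [0,-0.1,0.79],"angular": [0,0,0]}
    - {"xyz": [0,-0.18,0.79],"angular": [0,0,0]}
    - {"xyz": [0,-0.18,0.79],"angular": [0,0,0]}

```text
clock: 27.4
tcp_pos: [538.2, 72.9, 81.1]
orientation: [0.001, 1.0, 0.001, 0.002]
force: [1.0, 3.1, 2.4]
gripper_width: -0.0
finger_force: 1.3
```

Emit:
carry_out:
  deltas:
    - {"xyz": [0,-0.02,0],"angular": [0,0,0]}
    - {"xyz": [0,-0.03,0],"angular": [0,0,0]}
    - {"xyz": [0,-0.03,0],"angular": [0,0,0]}

```text
clock: 27.7
tcp_pos: [538.4, 71.5, 81.1]
orientation: [0.0, 1.0, 0.001, 0.002]
force: [1.9, 11.9, 3.8]
gripper_width: -0.0
finger_force: 6.3
```

Run:
```python
from h import *
mark(zr=77.8)
```

```text
t 27.7 tcp [538.4  71.5  81.1] F [ 1.9 11.9  3.8]
side 0.87 [320.8 196.3] r 37 ang 153
wrist 0.69 [230.1 176.3] r 37 ang 161
```

Emit:
carry_out:
  deltas:
    - {"xyz": [0.04,0,0],"angular": [0,0,0]}
    - {"xyz": [0.08,0,0],"angular": [0,0,0]}
    - {"xyz": [0.12,0,0],"angular": [0,0,0]}
    - {"xyz": [0.12,0,0],"angular": [0,0,0]}

```text
clock: 28.4
tcp_pos: [525.9, 72.1, 81.1]
orientation: [-0.0, 1.0, 0.002, 0.002]
force: [-0.9, 15.4, 5.9]
gripper_width: -0.3
finger_force: 8.4
```

Run:
```python
from h import *
mark(zr=77.8)
```

```text
t 28.4 tcp [525.9  72.1  81.1] F [-0.9 15.4  5.9]
side 0.76 [321.9 199.5] r 37 ang 171
wrist 0.59 [205.1 198.3] r 37 ang 180
```

Emit:
carry_out:
  deltas:
    - {"xyz": [0.02,0,0],"angular": [0,0,0]}
    - {"xyz": [0.04,0,0],"angular": [0,0,0]}
    - {"xyz": [0.04,0.1,0],"angular": [0,0,0]}
    - {"xyz": [0.04,0.2,-0.3],"angular": [0,0,0]}
    - {"xyz": [0.04,0.2,-0.7],"angular": [0,0,0]}
    - {"xyz": [0.04,0.2,-0.95],"angular": [0,0,0]}

```text
clock: 29.3
tcp_pos: [521.5, 91.0, 177.4]
orientation: [-0.0, 1.0, -0.0, 0.002]
force: [0.1, -0.4, 0.3]
gripper_width: 0.2
finger_force: 0.0
```

Emit:
carry_out:
  deltas:
    - {"xyz": [-0.03,-0.4,-0.4],"angular": [0,0,0]}
    - {"xyz": [-0.06,-0.73,-0.74],"angular": [0,0,0]}
    - {"xyz": [-0.06,-0.73,-0.74],"angular": [0,0,0]}
    - {"xyz": [-0.06,-0.73,-0.74],"angular": [0,0,0]}

```text
clock: 29.7
tcp_pos: [527.2, 16.9, 249.2]
orientation: [0.001, 1.0, -0.0, 0.002]
force: [-0.6, 0.5, -0.7]
gripper_width: -0.0
finger_force: 0.0
```

Run:
```python
from h import *
o=mark(zr=78)
c=o['wrist'];u0,v0,w,h,s=260,120,120,110,5
a=cv2.resize(c['pixels'][v0:v0+h,u0:u0+w,::-1],None,fx=s,fy=s,interpolation=cv2.INTER_CUBIC)
b0=cv2.imread('pics/b.png')[v0:v0+h,u0:u0+w]
b0=cv2.resize(b0,None,fx=s,fy=s,interpolation=cv2.INTER_CUBIC)
cv2.imwrite('pics/i.png',cv2.resize(np.hstack([b0[:,100:500],a[:,100:500]]),(800,550)))
for n in ('index_top','vent_top'):
    r=tip_of(n,'wrist')[0];print(n,r['confidence'],r['centre'],plane(c,r['centre'],44 if n[0]=='i' else 93.5))
```

```text
t 29.7 tcp [527.2  16.9 249.2] F [-0.6  0.5 -0.7]
top 0.84 [298.3 177.6] r 37 ang 183
top 0.55 [302.1 179.8] r 42 ang 192
side 0.92 [324.7 199.8] r 33 ang 177
wrist 0.85 [316.5 155.9] r 40 ang 188
index_top 0.84 [314.9, 153.3] [488.06662562   7.24231722  44.        ]
vent_top 0.86 [320.9, 197.3] [527.79431302  14.47630181  93.5       ]
```

View pics/i.png

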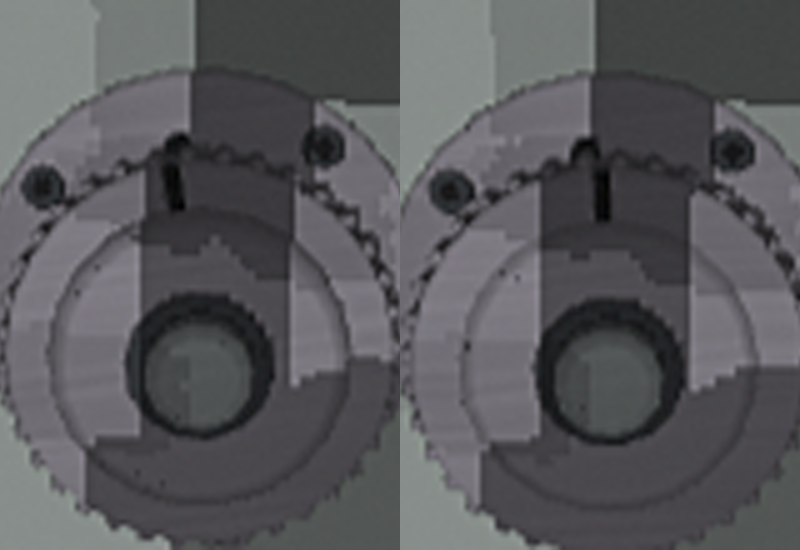

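Left is the start, right is now: the mark is about 6° short, at (202,193) against (174,186) relative to the lid centre. One more small roll of about 5 mm.

Emit:
carry_out:
  deltas:
    - {"xyz": [0,0.4,0.2],"angular": [0,0,0]}
    - {"xyz": [0,0.73,0.5],"angular": [0,0,0]}
    - {"xyz": [0,0.73,0.74],"angular": [0,0,0]}
    - {"xyz": [0,0.73,0.74],"angular": [0,0,0]}

```text
clock: 30.5
tcp_pos: [525.4, 91.6, 169.3]
orientation: [-0.001, 1.0, -0.0, -0.003]
force: [-1.1, -0.6, 0.5]
gripper_width: -0.2
finger_force: 0.0
```

Emit:
carry_out:
  deltas:
    - {"xyz": [0,0,0.4],"angular": [0,0,0]}
    - {"xyz": [0,0,0.8],"angular": [0,0,0]}
    - {"xyz": [0,0,0.95],"angular": [0,0,0]}
    - {"xyz": [0,-0.1,0.95],"angular": [0,0,0]}
    - {"xyz": [0,-0.17,0.95],"angular": [0,0,0]}
    - {"xyz": [0,-0.2,0.95],"angular": [0,0,0]}
    - {"xyz": [0,-0.2,0.95],"angular": [0,0,0]}

```text
clock: 31.2
tcp_pos: [527.8, 71.9, 80.4]
orientation: [0.0, 1.0, 0.002, 0.001]
force: [-0.7, 19.7, -1.0]
gripper_width: -0.1
finger_force: 9.7
```

Run:
```python
from h import *
mark(zr=78)
```

```text
t 31.2 tcp [527.8  71.9  80.4] F [-0.7 19.7 -1. ]
top 0.81 [300.7 182. ] r 45 ang 188
side 0.91 [321.1 199.2] r 39 ang 169
wrist 0.95 [201.2 195.3] r 37 ang 182
```

Emit:
carry_out:
  deltas:
    - {"xyz": [0.025,0,0],"angular": [0,0,0]}
    - {"xyz": [0.05,0,0],"angular": [0,0,0]}
    - {"xyz": [0.05,0,0],"angular": [0,0,0]}
    - {"xyz": [0.05,0,0],"angular": [0,0,0]}

```text
clock: 31.9
tcp_pos: [522.6, 71.8, 80.3]
orientation: [0.0, 1.0, 0.002, 0.001]
force: [-1.3, 16.5, -2.2]
gripper_width: 0.0
finger_force: 8.1
```

Run:
```python
from h import *
mark(zr=78)
```

```text
t 31.9 tcp [522.6  71.8  80.3] F [-1.3 16.5 -2.2]
top 0.61 [302.4 177.1] r 37 ang 194
top 0.54 [295.9 227.2] r 124 ang 180
side 0.97 [325.  200.9] r 34 ang 183
wrist 0.77 [190.7 208.5] r 36 ang 192
```

Retreat and compare again from above.

Emit:
carry_out:
  deltas:
    - {"xyz": [0,0.1,0],"angular": [0,0,0]}
    - {"xyz": [0,0.2,-0.3],"angular": [0,0,0]}
    - {"xyz": [0,0.2,-0.7],"angular": [0,0,0]}
    - {"xyz": [0,0.2,-0.95],"angular": [0,0,0]}

```text
clock: 32.6
tcp_pos: [522.7, 90.8, 177.8]
orientation: [0.0, 1.0, 0.0, 0.002]
force: [0.5, -0.0, 0.1]
gripper_width: -0.3
finger_force: 0.0
```

Emit:
carry_out:
  deltas:
    - {"xyz": [-0.05,-0.4,-0.4],"angular": [0,0,0]}
    - {"xyz": [-0.05,-0.73,-0.7],"angular": [0,0,0]}
    - {"xyz": [-0.05,-0.73,-0.7],"angular": [0,0,0]}
    - {"xyz": [-0.05,-0.73,-0.7],"angular": [0,0,0]}
    - {"xyz": [-0.05,-0.73,-0.7],"angular": [0,0,0]}

```text
clock: 33.1
tcp_pos: [526.7, 18.0, 242.9]
orientation: [0.0, 1.0, 0.0, 0.0]
force: [0.3, 0.3, -0.7]
gripper_width: 0.1
finger_force: 0.0
```

Run:
```python
from h import *
o=mark(zr=78)
c=o['wrist'];u0,v0,w,h,s=260,120,120,110,5
a=cv2.resize(c['pixels'][v0:v0+h,u0:u0+w,::-1],None,fx=s,fy=s,interpolation=cv2.INTER_CUBIC)
b0=cv2.imread('pics/b.png')[v0:v0+h,u0:u0+w]
b0=cv2.resize(b0,None,fx=s,fy=s,interpolation=cv2.INTER_CUBIC)
cv2.imwrite('pics/j.png',cv2.resize(np.hstack([b0[:,100:500],a[:,100:500]]),(800,550)))
```

```text
t 33.1 tcp [526.7  18.  242.9] F [ 0.3  0.3 -0.7]
top 0.57 [299.6 179.4] r 40 ang 186
side 0.78 [322.6 200.2] r 37 ang 175
wrist 0.94 [314.5 159.9] r 37 ang 192
wrist 0.43 [319.3 181.3] r 14 ang 191
```

View pics/j.png

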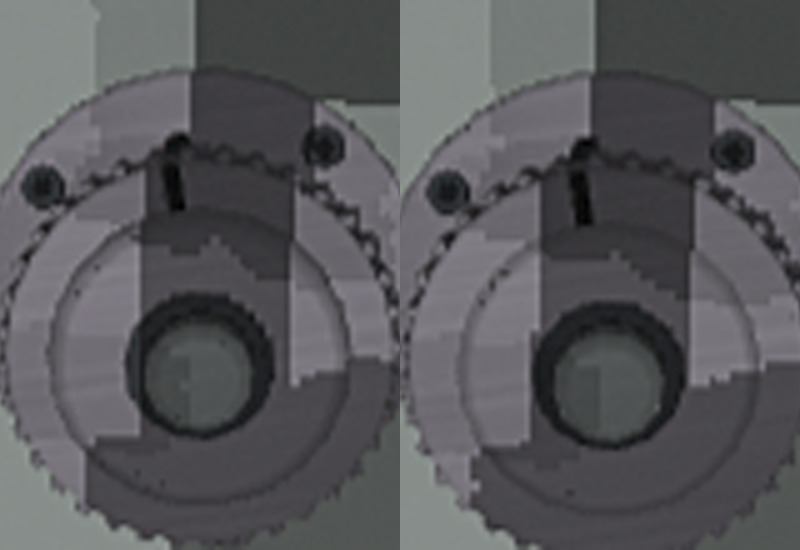

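The mark's angle now matches the start picture (9.1° against 8.7° by eye), it sits over the index post, and the arm is clear. Handing in.

```bash
python3 -c "
from rig import env
print(env.sign_off())"
```

```text
the job is handed in; nothing more can be done
None
```

I pressed the vent button fully down for about a second and let it back up, then turned the clamp ring two full turns anticlockwise (mark back over the index post to within about 1° by eye). I handed the job in at 33 s; the one blemish was a fingertip push that peaked near 55 N while probing the rim, and I didn't re-image the timer, tape roll and marker at the end.

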